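# Put two freshly cased books to press under boards and weights

## Task

Two freshly cased pocket books are to dry under pressure just where they lie on the bench: lay the pressing board of matching size flat, centred and square over each book (large on large, small on small), then stand a weight upright in the middle of each board, the bar weight lengthwise on the larger and the round weight on the smaller. No weight may ever touch a book's cover, and nothing may be dropped. Do not shove the books about, and leave the glue jar, the thread spool and the bone folder where they are.

Things in the scene. Friction and masses are not known exactly. Their poses are not given: they have to be found in the camera images.
- large_book: The larger of the two freshly cased pocket books, lying closed and flat, loose on the bench: 140 mm long (own x), 58 mm wide (own y), 14 mm thick, about 100 g. Blue-grey paper sides, olive cloth spine along one long edge (own -y). Origin: centre of its underside; own z up. 
- small_book: The smaller freshly cased pocket book, same binding, loose on the bench: 80 mm long (own x), 48 mm wide (own y), 12 mm thick, about 50 g. Origin: centre of its underside; own z up. 
- large_board: Larger pressing board, loose: flat white-faced plywood, 150 mm long (own x), 66 mm wide (own y), 12 mm thick, about 85 g. Belongs on the large book; can be gripped across its 66 mm width. Origin: centre of its underside; own z up. 
- small_board: Smaller pressing board, loose: flat white-faced plywood, 90 mm long (own x), 56 mm wide (own y), 12 mm thick, about 45 g. Belongs on the small book; can be gripped across its 56 mm width. Origin: centre of its underside; own z up. 
- bar_weight: The larger weight: a rectangular steel bar 100 mm long (own x), 40 mm wide (own y), 24 mm high, about 0.77 kg, with a dark wooden hand grip above it on two short steel posts. The grip runs along own x over the middle: 74 mm long, 14 mm wide (own y), from 46 to 60 mm above the underside; the posts, 9 mm thick, stand 28 mm either side of the centre. Origin: centre of its underside; own z up. 
- round_weight: The smaller weight: a steel cylinder 44 mm in diameter and 26 mm high, about 0.33 kg, with a round dark wooden knob over its centre: knob 24 mm in diameter, from 38 to 60 mm above the underside, on a 14 mm neck. Origin: centre of its underside; own z up. 
- glue_jar: Bystander: closed clear glue jar with a white lid, 66 mm in diameter, 70 mm high, standing on the bench. Origin: centre of its underside; own z up. 
- thread_spool: Bystander: spool of off-white binding thread with two wooden flanges 42 mm in diameter, 50 mm high, standing on end. Origin: centre of its underside; own z up. 
- bone_folder: Bystander: flat ivory-coloured bone folder, about 140 mm long (own y), 20 mm wide, 5 mm thick, lying beyond the work at the far side. Origin: centre of its underside; own z up. 
Things that resemble listed ones, but are neither listed nor needed, are in the scene too. What is shaped like the small_board but purple or turquoise is not meant.

How it is judged:
At the end, for the whole second after the job is handed in: Each board flat on its book: centres within 12 mm, turned under 0.15 rad; bar weight on the large board, round on the small, upright, within 15 mm of centre, bar within 0.26 rad of lengthwise; books flat; books and bystanders within 20 mm of their starts; books, boards, weights at rest (horizontal distance between large_board and large_book below 0.012 m and angle between the x axis of large_board and the x axis of large_book, either way round below 0.15 rad and z of large_board in the frame of large_book between 0.011 and 0.017 m and angle between each of large_board, large_book, small_board, small_book's own z axis and vertical below 0.06 rad and horizontal distance between bar_weight and large_board below 0.015 m and z of bar_weight in the frame of large_board between 0.009 and 0.015 m and angle between each of bar_weight, round_weight's own z axis and vertical below 0.08 rad and distance of each of large_book, small_book, glue_jar, thread_spool, bone_folder from where it was at the start of the episode below 0.02 m and linear speed of each of large_book, large_board, bar_weight, small_book, small_board, round_weight below 0.01 m/s and angular speed of each of large_book, large_board, bar_weight, small_book, small_board, round_weight below 0.1 rad/s and horizontal distance between small_board and small_book below 0.012 m and angle between the x axis of small_board and the x axis of small_book, either way round below 0.15 rad and z of small_board in the frame of small_book between 0.009 and 0.015 m and horizontal distance between round_weight and small_board below 0.015 m and z of round_weight in the frame of small_board between 0.009 and 0.015 m and angle between the x axis of bar_weight and the x axis of large_board, either way round below 0.26 rad); the robot touches nothing.
It fails at once if a board or weight is dropped: it falls free of the fingers by more than about 10 mm ((linear speed of large_board above 0.45 m/s and contact force between the fingers and large_board below 0.02 N) or (linear speed of small_board above 0.45 m/s and contact force between the fingers and small_board below 0.02 N) or (linear speed of bar_weight above 0.45 m/s and contact force between the fingers and bar_weight below 0.02 N) or (linear speed of round_weight above 0.45 m/s and contact force between the fingers and round_weight below 0.02 N)).
It fails at once if a weight touches the cover of a book (contact force between any of bar_weight, round_weight and large_book above 0.5 N or contact force between any of bar_weight, round_weight and small_book above 0.5 N).
It fails at once if a book is shoved more than 20 mm from where it lay (distance of any of large_book, small_book from where it was at the start of the episode above 0.02 m).
It fails at once if the glue jar, thread spool or bone folder is moved more than 20 mm (distance of any of glue_jar, thread_spool, bone_folder from where it was at the start of the episode above 0.02 m).
It also fails if it takes over 128 s, if anything falls off the work surface, if the arm or the gripper's body presses on something with over 40 N, if the wrist force passes 120 N, or if a joint passes its speed limit or range.

## Robot

A 6-joint arm with a two-finger parallel gripper is mounted at the origin on the work surface. World frame = base frame: x ahead of the robot, y to its left, z up, the work surface at z = 0. Lengths are in m, angles in rad, forces in N, time in s.
With the tool pointing down it reaches from about 0.275 to 0.725 m from the base axis. Payload 5.6 kg.
Tool frame: the origin (TCP) lies midway between the tips of the shut fingers; the grasp point (between the pads) lies env.grip_depth behind it (env.grip_depth is the distance from the TCP to the grasp point, in m); z points along the fingers, y is the direction in which the jaws open and shut (so a half turn about z gives the same grasp; the last joint's range is limited). The gripper opens to 85 mm and grips with 20 to 120 N. Pads are 22 mm wide; open, the fingers measure 114 mm over their backs; the gripper's body (76 mm by 85 mm) begins 54 mm behind the grasp point. The pads swing forward as they close: fully open they stand 13 mm farther back than shut.
Start: joints at [1.613, 0.255, 0.108, 0, -1.424, -0.285], TCP at [0.132, 0.534, 0.231] pointing down, gripper open.
Joint ranges: [-2.95, 2.95], [-1.21, 1.97], [-1.09, 1.5], [-2.87, 1.71], [-2.94, -0.07], [-3.05, 3.05]. Speed limits (rad/s): [2.57, 2.57, 3.14, 3.14, 3.14, 3.14].

## Interface

Orientations are given as a rotation vector (axis times angle).
In Python, from bench import readout, snapshot, sign_off, recognise, regions_of, pinpoint, env gives the robot as it stands.
- The arm moves only by the tool move_arm, never from a script. Its argument "series" is a list that holds one entry, the list of rows, each a list of 7 numbers: the shift along the tool's x, y, z in mm, then the turn, a rotation vector about the tool's x, y, z in degrees, then the gripper command: -1 is fully open, 1 is shut, values between are in proportion. A call has 1 to 12 rows; each row is the pose to reach, as a shift and turn from the pose commanded when the call began, along the tool's axes at that moment; what a row does not reach only later rows make up. A row lasts 1/12 s, in which the tool goes at most 41.7 mm and 7.16 degrees, less where a joint would pass 70% of its speed; a pose out of reach is approached as far as the arm can. A call with a gripper value outside its range is refused whole. The fingers move at their own pace and stop on an object; the grip force is fixed at half the most. Time passes only in rows, so rows that repeat a pose let the fingers close. It gives the time, the measured TCP pose, the force and the opening at its end, in the units of the state.
- readout.state(): the state, without advancing time (a new reading comes with each control period).
- snapshot(name): name is "scene" or "top" or "wrist"; returns a dict with "frame" (384x512x3 uint8, red, green, blue), "camera_matrix" (3x3 intrinsics, pixels), "origin" and "orientation" of the camera in the world; the wrist camera has in their place "hand_eye" (4x4, takes a point from camera to tool coordinates, whose origin is the TCP and whose axes are the flange's). Camera axes: x right, y down, z forward; pixel columns grow to the right and rows downward; lengths in m; the calibration is good to about 2 mm. The wrist camera is an equidistant fisheye: a pixel r from the principal point sees the ray r / f radians off the axis. A picture is of the moment at which its call begins: read the wrist's pose just before it. There is no depth.
- sign_off(): hands the job in, once; it reports no verdict.
Trained networks look in the newest picture that a camera, given by its name, has taken for a name from the list of things; names that differ only in an ending like _2 or _b are one class to them, and where a whole thing is asked for, a point or a joint stands for the part that bears it (a point fixed in the world has none). Each returns a list of dicts, best first, with "confidence" (0 to 1); they miss things now and then, are a little off and sometimes report something else, mostly with a low value. They report only what shows in the picture. A call takes as long as a camera call. They do not tell look-alikes from the thing itself.
- recognise(camera, label): "location" ([row, column] in pixels, amid what is visible of it).
- regions_of(camera, label): "region" (384x512 bool, what is visible of it) and "location" ([row, column] in pixels, amid what is visible of it).
- pinpoint(camera, label): "location" ([row, column] in pixels: a listed point, or the origin of a listed thing).
The state is a dict: "time_s": time; "qpos": joint angles; "qd": joint speeds; "joint_torque": joint torques, N m; "tcp_pos": TCP position; "tcp_rot": TCP orientation; "force": force on the tool from outside, world axes, zero at the start; "torque": the same for the moment, N m; "gripper_width": finger opening in m.
Only numpy, scipy, OpenCV 4.12 (cv2) and the standard library are available. Lean on these libraries where they do the work, as an engineer would, in place of code of your own. Each camera call takes 0.05 s, during which the arm holds its last target. There are 200 camera calls.

## Working session

There is one attempt and no reset: what is moved stays moved. The work goes in short steps, Python scripts to look and compute and a tool call to move; the robot and the scene stay as the last step left them, time stands still between calls to the robot, and variables do not carry over. Pictures are saved under pics/ and viewed, about 12 in all and at most 16, crops included, and the job is handed in when it is done.

Besides the shell and the picture viewer there is one more tool, called after "Call:" as a command line: name --argument value ..., lists and objects as JSON in quotes. move_arm: Moves the arm, as the interface text tells. Its arguments: {"type":"object","properties":{"series":{"type":"array","items":{"type":"array","items":{"type":"array","items":{"type":"number"}}}}},"required":["series"]}

```bash
mkdir -p pics; ls
python3 - <<'E'
from bench import *
import cv2, numpy as np
s=readout.state(); print({k:np.round(v,3) for k,v in s.items()}, env.grip_depth)
for n in ("top","scene"):
    d=snapshot(n); cv2.imwrite(f"pics/{n}0.png",cv2.resize(d["frame"][:,:,::-1],(800,600),interpolation=cv2.INTER_CUBIC))
    print(n,d["camera_matrix"],d["origin"],d["orientation"])
    for l in "large_book small_book large_board small_board bar_weight round_weight glue_jar thread_spool bone_folder".split():
        print(l,[(np.round(r["location"]).tolist(),round(r["confidence"],2),int(r["region"].sum())) for r in regions_of(n,l)], [(np.round(r["location"],1).tolist(),round(r["confidence"],2)) for r in pinpoint(n,l)])
E
```

```text
pics
{'time_s': np.float64(0.0), 'qpos': array([ 1.613,  0.256,  0.107, -0.   , -1.424, -0.285]), 'qd': array([-0.   ,  0.001, -0.   , -0.001,  0.   ,  0.001]), 'joint_torque': array([-0.0000e+00, -3.8663e+01,  2.3794e+01,  5.3660e+00, -6.0000e-03,
       -0.0000e+00]), 'tcp_pos': array([0.132, 0.533, 0.23 ]), 'tcp_rot': array([ 3.117, -0.38 , -0.   ]), 'force': array([-0.235,  0.478,  0.078]), 'torque': array([0.024, 0.   , 0.004]), 'gripper_width': np.float64(0.086)} 0.0187
top [[453.67337949   0.         257.2791716 ]
 [  0.         453.67337949 191.80330409]
 [  0.           0.           1.        ]] [ 0.50435268 -0.08435775  1.25869855] [-2.19220289  2.1825651  -0.05692513]
large_book [([269.0, 138.0], 0.75, 546), ([159.0, 274.0], 0.65, 1053)] [([161.0, 275.6], 0.72)]
small_book [([201.0, 93.0], 0.97, 510), ([246.0, 260.0], 0.3, 580)] [([202.5, 91.6], 0.8)]
large_board [([161.0, 180.0], 0.63, 1369)] [([159.3, 181.3], 0.63)]
small_board [([195.0, 324.0], 0.8, 663), ([232.0, 423.0], 0.77, 718), ([147.0, 352.0], 0.67, 666), ([198.0, 373.0], 0.62, 758), ([251.0, 371.0], 0.6, 720)] [
[... 821 characters left out ...]
arge_board [([256.0, 282.0], 0.87, 1341)] [([258.5, 277.6], 0.66)]
small_board [([166.0, 183.0], 0.75, 368), ([145.0, 210.0], 0.71, 313), ([116.0, 211.0], 0.52, 264), ([129.0, 247.0], 0.52, 290)] [([168.5, 227.2], 0.8), ([167.7, 185.7], 0.75), ([116.1, 210.3], 0.59), ([146.8, 209.6], 0.55), ([130.5, 242.6], 0.53)]
bar_weight [([173.0, 292.0], 0.87, 564)] [([175.3, 291.2], 0.91)]
round_weight [([141.0, 284.0], 0.72, 179), ([172.0, 293.0], 0.22, 613)] [([146.3, 282.6], 0.75)]
glue_jar [([230.0, 388.0], 0.95, 774)] [([237.7, 382.6], 0.72)]
thread_spool [([210.0, 331.0], 0.86, 290)] [([218.3, 329.3], 0.7), ([144.5, 211.2], 0.55)]
bone_folder [([269.0, 229.0], 0.75, 308)] [([269.3, 225.9], 0.63)]
```

View pics/top0.png

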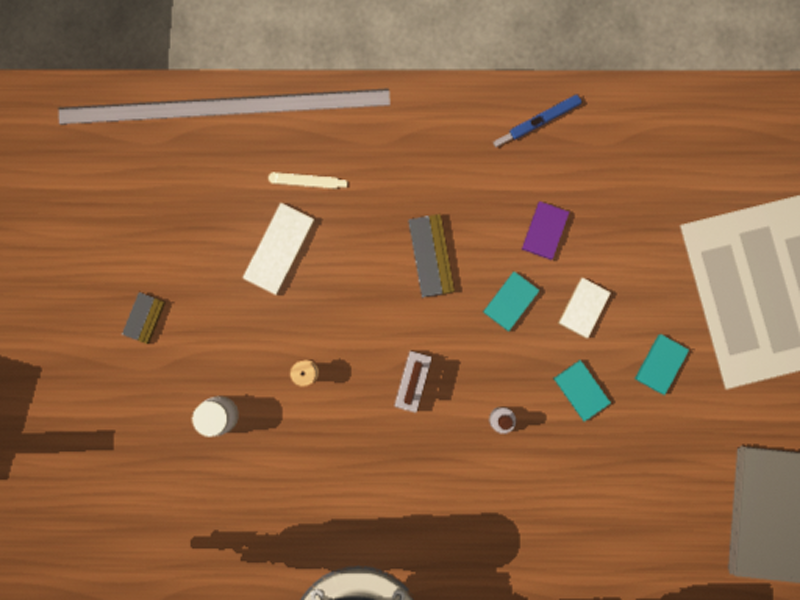

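View pics/scene0.png

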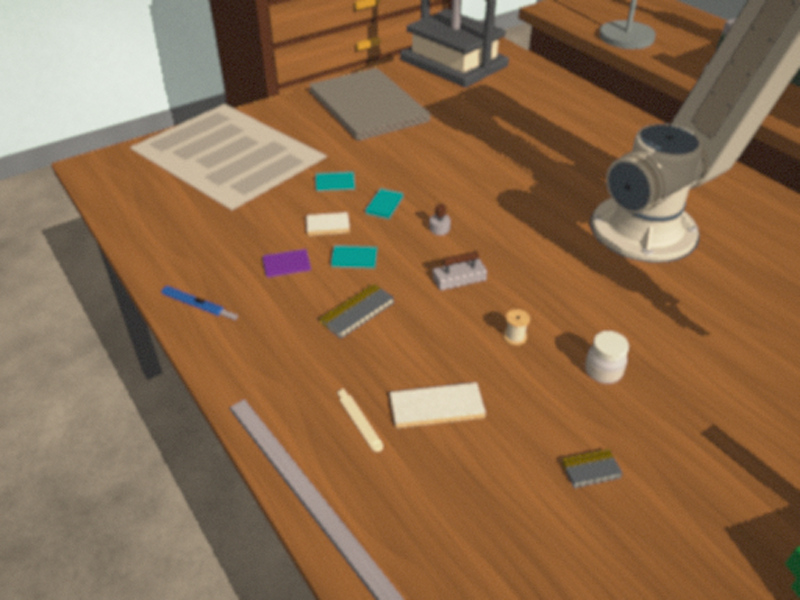

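Top view (800x600 pixels): the large white board is at (279,249), the large book at (432,255), the small book at (145,317), the bar weight at (413,381) and the round weight at (503,420). Candidates for small_board are white (585,307), purple (547,230) and turquoise (512,301), (583,390) and (662,364). I choose the white one, which is network pixel [197,373].

```bash
cat > h.py <<'E'
from bench import *
import cv2, numpy as np
from scipy.spatial.transform import Rotation as R
from scipy.optimize import minimize
def box(l,w,z0,z1,cx=0): return np.array([[cx+sx*l/2,sy*w/2,z] for sx in(-1,1) for sy in(-1,1) for z in(z0,z1)])
def cyl(d,z0,z1): 
    a=np.linspace(0,2*np.pi,24,endpoint=False); return np.array([[d/2*np.cos(t),d/2*np.sin(t),z] for t in a for z in(z0,z1)])
M=dict(large_book=[box(.14,.058,0,.014)],small_book=[box(.08,.048,0,.012)],large_board=[box(.15,.066,0,.012)],small_board=[box(.09,.056,0,.012)],
 bar_weight=[box(.1,.04,0,.024),box(.074,.014,.046,.06),box(.009,.009,.024,.046,.028),box(.009,.009,.024,.046,-.028)],
 round_weight=[cyl(.044,0,.026),cyl(.014,.026,.038),cyl(.024,.038,.06)])
def shot(n):
    s=readout.state(); d=snapshot(n)
    if n=="wrist":
        T=np.eye(4); T[:3,:3]=R.from_rotvec(s["tcp_rot"]).as_matrix(); T[:3,3]=s["tcp_pos"]; T=T@np.array(d["hand_eye"]); d["R"],d["o"]=T[:3,:3],T[:3,3]
    else: d["R"],d["o"]=R.from_rotvec(d["orientation"]).as_matrix(),np.array(d["origin"])
    d["fish"]=n=="wrist"; d["name"]=n; return d
def proj(d,P):
    p=(np.atleast_2d(P)-d["o"])@d["R"]; K=np.array(d["camera_matrix"])
    r=np.hypot(p[:,0],p[:,1])+1e-12
    q=p[:,:2]*(np.arctan2(r,p[:,2])/r)[:,None] if d["fish"] else p[:,:2]/p[:,2:]
    return q*[K[0,0],K[1,1]]+K[:2,2]
def unproj(d,uv,z):
    K=np.array(d["camera_matrix"]); q=(np.atleast_2d(uv).astype(float)-K[:2,2])/[K[0,0],K[1,1]]
    if d["fish"]:
        t=np.hypot(q[:,0],q[:,1])+1e-12; v=np.c_[q*(np.sin(t)/t)[:,None],np.cos(t)]
    else: v=np.c_[q,np.ones(len(q))]
    v=v@d["R"].T; return d["o"]+v*((z-d["o"][2])/v[:,2])[:,None]
def mask(d,name,p,z0,S=3):
    c,s=np.cos(p[2]),np.sin(p[2]); m=np.zeros((384*S,512*S),np.uint8)
    for P in M[name]:
        W=P@np.array([[c,s,0],[-s,c,0],[0,0,1]])+[p[0],p[1],z0]
        h=cv2.convexHull(((proj(d,W)+.5)*S*16-8).astype(np.float32)).round().astype(np.int32)
        cv2.fillConvexPoly(m,h,1,shift=4)
    return m>0
def fit(d,name,reg,z0=0,S=3,yaw0=None):
    big=cv2.resize(reg.astype(np.uint8),None,fx=S,fy=S,interpolation=cv2.INTER_NEAREST)>0
    v,u=np.nonzero(reg); W=unproj(d,np.c_[u,v],z0+.012)
    c=W[:,:2].mean(0); e=np.linalg.svd(W[:,:2]-c,full_matrices=False)[2][0]
    a=np.arctan2(e[1],e[0]) if yaw0 is None else yaw0
    f=lambda p:(lambda m:-(m&big).sum()/(m|big).sum())(mask(d,name,p,z0,S))
    x0=np.array([*c,a]); r=minimize(f,x0,method="Nelder-Mead",options=dict(initial_simplex=x0+np.array([[0,0,0],[.01,0,0],[0,.01,0],[0,0,.2]]),xatol=1e-4,fatol=1e-5))
    p=r.x; p[2]=(p[2]+np.pi/2)%np.pi-np.pi/2
    return p,-r.fun
def go(x,y,z,yaw,cur=None):
    """shift mm in tool axes, turn deg about tool z so that tool y (jaw axis) lies along world angle yaw (mod pi), tool down"""
    s=readout.state(); C=R.from_rotvec(s["tcp_rot"])
    sh=C.inv().apply(np.array([x,y,z])-s["tcp_pos"])*1000
    yv=C.as_matrix()[:,1]; a0=np.arctan2(yv[1],yv[0]); best=None
    dl=(yaw-a0+np.pi/2)%np.pi-np.pi/2
    print("shift",sh.round(1),"turn z", round(-np.degrees(dl),1),"(alt ±180) q6",s["qpos"][5].round(2))
def pick(n,l,near=None,k=None):
    rs=regions_of(n,l); 
    if near is not None: rs=sorted(rs,key=lambda r:np.hypot(*(np.array(r["location"])-near)))
    return rs[0] if rs else None
E
python3 - <<'E'
from h import *
near=dict(top=dict(large_book=(159,275),small_book=(201,93),large_board=(161,180),small_board=(198,373),bar_weight=(246,261),round_weight=(269,323)),
scene=dict(large_book=(200,229),small_book=(301,379),large_board=(256,282),small_board=(145,210),bar_weight=(173,292),round_weight=(141,284)))
for n in near:
    d=shot(n)
    for l,q in near[n].items():
        r=pick(n,l,q); p,i=fit(d,l,r["region"]); print(n,l,np.round(p,4),round(i,3),np.round(r["location"]))
    if n=="top":
        u,v=373,197; cv2.imwrite("pics/crop1.png",cv2.resize(d["frame"][v-70:v+70,u-80:u+80,::-1],None,fx=5,fy=5,interpolation=cv2.INTER_CUBIC))
    for l,q in dict(glue_jar=(0,0),thread_spool=(0,0)).items():
        r=recognise(n,l)[0]["location"]; print(l,unproj(d,r[::-1],.05).round(3))
E
```

```text
top large_book [ 0.6592 -0.125   0.1757] 0.957 [162. 277.]
top small_book [ 0.5468  0.3846 -0.3682] 0.948 [204.  91.]
top large_board [ 0.6714  0.1455 -0.4447] 0.963 [160. 181.]
top small_board [ 0.5693 -0.3961 -0.4856] 0.949 [199. 375.]
top bar_weight [ 0.438  -0.0942 -0.2702] 0.949 [244. 260.]
top round_weight [ 0.3716 -0.2513  1.1959] 0.849 [269. 326.]
glue_jar [[0.371 0.24  0.05 ]]
thread_spool [[0.45  0.086 0.05 ]]
scene large_book [ 0.6569 -0.1248  0.177 ] 0.918 [198. 228.]
scene small_book [ 0.5439  0.3844 -0.3198] 0.915 [298. 380.]
scene large_board [ 0.6692  0.1465 -0.4485] 0.962 [260. 278.]
scene small_board [ 0.565  -0.3956 -0.4862] 0.896 [146. 211.]
scene bar_weight [ 0.4359 -0.0935 -0.2743] 0.946 [171. 293.]
scene round_weight [ 0.3708 -0.2495  0.568 ] 0.893 [138. 284.]
glue_jar [[0.396 0.255 0.05 ]]
thread_spool [[0.477 0.119 0.05 ]]
```

View pics/crop1.png

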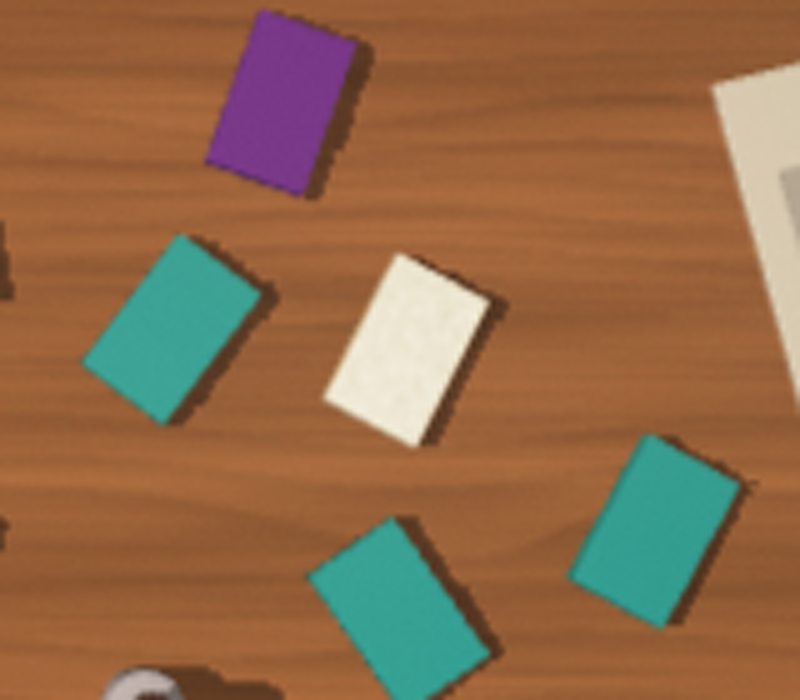

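The crop shows the white small board at its centre (crop pixel (405,350)), with purple and turquoise around it, so the choice is confirmed. Next I hover over the large board.

```bash
python3 -c "
from h import *
go(.67,.146,.15,-.447+np.pi/2)"
```

```text
shift [615.3 247.2  81.3] turn z 11.7 (alt ±180) q6 -0.28
```

Call:
move_arm --series '[[[615,247,81,0,0,11.7,-1],[615,247,81,0,0,11.7,-1],[615,247,81,0,0,11.7,-1],[615,247,81,0,0,11.7,-1],[615,247,81,0,0,11.7,-1],[615,247,81,0,0,11.7,-1],[615,247,81,0,0,11.7,-1],[615,247,81,0,0,11.7,-1],[615,247,81,0,0,11.7,-1],[615,247,81,0,0,11.7,-1],[615,247,81,0,0,11.7,-1],[615,247,81,0,0,11.7,-1]]]'

```text
time_s: 3.8
tcp_pos: [0.5363, 0.2421, 0.1705]
tcp_rot: [-3.063, 0.696, -0.0]
force: [-0.2, 1.7, 0.6]
gripper_width: 0.0857
```

```bash
python3 -c "
from h import *
go(.67,.146,.15,-.447+np.pi/2)"
```

```text
shift [162.1  28.9  20.5] turn z 0.0 (alt ±180) q6 0.43
```

Call:
move_arm --series '[[[162,29,20,0,0,0,-1],[162,29,20,0,0,0,-1],[162,29,20,0,0,0,-1],[162,29,20,0,0,0,-1],[162,29,20,0,0,0,-1],[162,29,20,0,0,0,-1],[162,29,20,0,0,0,-1]]]'

```text
time_s: 4.38
tcp_pos: [0.6683, 0.1472, 0.1502]
tcp_rot: [3.063, -0.697, -0.001]
force: [0.5, -0.1, 0.4]
gripper_width: 0.0852
```

```bash
cat >> h.py <<'E'
def look(l,near_xy,z0=0,png=None,n="wrist",thr=None):
    d=shot(n)
    if png: cv2.imwrite(f"pics/{png}.png",d["frame"][:,:,::-1])
    uv=proj(d,[[*near_xy,z0+.01]])[0]; r=pick(n,l,uv[::-1])
    if r is None: print(n,l,"none, expected at",uv.round()); return
    p,i=fit(d,l,r["region"],z0); print(n,l,np.round(p,4),"IoU",round(i,3),"px",np.round(r["location"]),"exp",uv[::-1].round(),round(r["confidence"],2),"edge" if r["region"][[0,-1]].any() or r["region"][:,[0,-1]].any() else ""); return p
E
python3 -c "
from h import *
p=look('large_board',(.67,.146),png='w1')
s=readout.state(); print(s['tcp_pos'],s['tcp_rot'])
go(p[0],p[1],.06,p[2]+np.pi/2)"
```

```text
wrist large_board [ 0.6706  0.1455 -0.4551] IoU 0.986 px [170. 258.] exp [175. 256.] 0.81 
[0.66790059 0.1482485  0.15128579] [-3.06336193e+00  6.94449848e-01 -9.97221223e-04]
shift [ 3.5  1.3 91.3] turn z 0.5 (alt ±180) q6 0.68
```

View pics/w1.png

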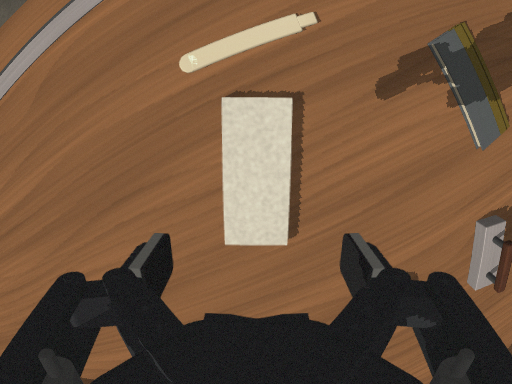

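The wrist view shows the board at pixel (258,170), between the open fingers' lanes, and its fit agrees with the top-camera fit. Now I go down and grip.

Call:
move_arm --series '[[[3,1,40,0,0,0.4,-1],[3,1,80,0,0,0.4,-1],[3,1,110,0,0,0.4,-1],[3,1,130,0,0,0.4,-1],[3,1,145,0,0,0.4,-1],[3,1,155,0,0,0.4,-1],[3,1,155,0,0,0.4,-1],[3,1,155,0,0,0.4,1],[3,1,155,0,0,0.4,1],[3,1,155,0,0,0.4,1],[3,1,155,0,0,0.4,1],[3,1,155,0,0,0.4,1]]]'

```text
time_s: 5.48
tcp_pos: [0.672, 0.146, -0.0019]
tcp_rot: [-3.059, 0.706, -0.006]
force: [-0.8, 1.1, 7.0]
gripper_width: 0.0641
```

Call:
move_arm --series '[[[0,0,0,0,0,0,1],[0,0,0,0,0,0,1],[0,0,0,0,0,0,1],[0,0,-5,0,0,0,1],[0,0,-20,0,0,0,1],[0,0,-40,0,0,0,1],[0,0,-60,0,0,0,1],[0,0,-70,0,0,0,1],[0,0,-70,0,0,0,1]]]'

```text
time_s: 6.23
tcp_pos: [0.6723, 0.1456, 0.0689]
tcp_rot: [-3.058, 0.706, -0.007]
force: [0.2, -0.7, -0.8]
gripper_width: 0.0641
```

```bash
python3 -c "
from h import *
d=shot('wrist'); cv2.imwrite('pics/w2.png',d['frame'][:,:,::-1])
s=readout.state(); print(s['tcp_pos'],s['tcp_rot'],s['force'])
r=pick('wrist','large_board',(200,256))
for z in (.06,.065,.07,.075): print(z,r and fit(d,'large_board',r['region'],z))
look('large_book',(.658,-.125),0)
go(.6575,-.125,.14,.176+np.pi/2)"
```

```text
[0.67118437 0.14548995 0.06674677] [-3.05920771e+00  7.06913110e-01 -2.96498401e-03] [ 0.27804851 -0.55224614 -2.25072265]
0.06 (array([ 0.67120198,  0.14329932, -0.42840269]), np.float64(0.8156834247208826))
0.065 (array([ 0.67173344,  0.14575092, -0.45044124]), np.float64(0.8262138283213099))
0.07 (array([ 0.67104298,  0.14474164, -0.44901384]), np.float64(0.8358239722942844))
0.075 (array([ 0.67126802,  0.14551927, -0.45256194]), np.float64(0.835713360833133))
wrist large_book none, expected at [529.  87.]
shift [107.5 248.  -76. ] turn z -36.1 (alt ±180) q6 0.68
```

View pics/w2.png

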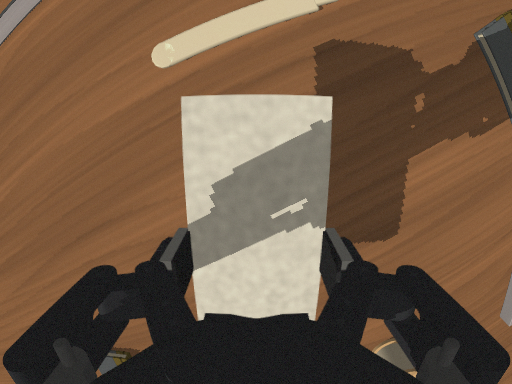

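The board is held centred and level between the fingers (pixel (257,205)). I carry it to the large book.

Call:
move_arm --series '[[[0,0,-30,0,0,0,1],[10,20,-55,0,0,-3,1],[20,45,-60,0,0,-7,1],[32,75,-60,0,0,-11,1],[45,105,-60,0,0,-15,1],[58,135,-60,0,0,-19,1],[71,165,-60,0,0,-23,1],[84,195,-60,0,0,-28,1],[97,222,-60,0,0,-32,1],[104,238,-60,0,0,-35,1],[107,248,-60,0,0,-36,1],[107,248,-60,0,0,-36,1]]]'

```text
time_s: 7.43
tcp_pos: [0.6568, -0.1271, 0.1238]
tcp_rot: [-3.13, -0.27, 0.005]
force: [-1.4, -0.1, -2.0]
gripper_width: 0.0643
```

```bash
python3 -c "
from h import *
for n in ('top','scene'):
  d=shot(n); cv2.imwrite(f'pics/{n}3.png',d['frame'][:,:,::-1])
d=shot('wrist'); cv2.imwrite('pics/w3.png',d['frame'][:,:,::-1])
s=readout.state(); print(s['tcp_pos'],s['tcp_rot'],s['force'])
for r in regions_of('wrist','large_book'): print(r['location'],r['confidence'],fit(d,'large_book',r['region']))
go(.6575,-.125,.012,.176+np.pi/2)"
```

```text
[ 0.65758573 -0.12414643  0.12447874] [-3.12923982e+00 -2.72672104e-01  2.84963192e-03] [ 0.12648069  0.11618647 -1.26752212]
shift [ -0.4   1.1 112.8] turn z -0.1 (alt ±180) q6 1.7
```

View pics/w3.png

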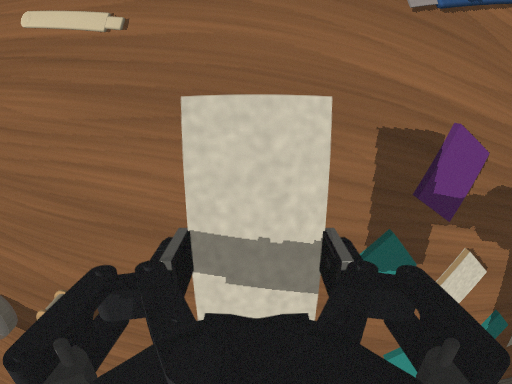

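Call:
move_arm --series '[[[1,0,25,0,0,0,1],[1,0,50,0,0,0,1],[1,0,70,0,0,0,1],[1,0,85,0,0,0,1],[1,0,95,0,0,0,1],[1,0,102,0,0,0,1],[1,0,107,0,0,0,1],[1,0,109,0,0,0,1],[1,0,109,0,0,0,1],[1,0,109,0,0,0,1]]]'

```text
time_s: 8.47
tcp_pos: [0.6596, -0.1244, 0.0175]
tcp_rot: [3.129, 0.274, 0.002]
force: [-0.1, 1.0, -1.2]
gripper_width: 0.0639
```

Call:
move_arm --series '[[[0,0,0.5,0,0,0,1],[0,0,1,0,0,0,1],[0,0,1.5,0,0,0,1],[0,0,2,0,0,0,1],[0,0,2,0,0,0,1]]]'

```text
time_s: 8.88
tcp_pos: [0.6589, -0.1244, 0.0146]
tcp_rot: [-3.13, -0.273, 0.0]
force: [-0.3, 0.2, -0.7]
gripper_width: 0.0642
```

```bash
python3 -c "
from h import *
s=readout.state(); print(s['tcp_pos'],s['force'])
print(look('large_book',(.658,-.125),n='top')); look('large_board',(.658,-.125),.014,n='top',png='t4');look('large_board',(.658,-.125),.014,n='scene')"
```

```text
[ 0.65892621 -0.12444545  0.01459706] [-0.33055951  0.21762079 -0.71304418]
top large_book none, expected at [276. 163.]
None
top large_board [ 0.6071 -0.1276  1.5126] IoU 0.325 px [181. 279.] exp [163. 276.] 0.74 
scene large_board [ 0.6566 -0.1261  0.1668] IoU 0.678 px [196. 222.] exp [194. 228.] 0.87
```

No contact yet. I lower in small steps until the force rises.

Call:
move_arm --series '[[[0,0,0.7,0,0,0,1],[0,0,1.4,0,0,0,1],[0,0,2,0,0,0,1],[0,0,2,0,0,0,1],[0,0,2,0,0,0,1]]]'

```text
time_s: 9.6
tcp_pos: [0.6589, -0.1244, 0.0125]
tcp_rot: [-3.13, -0.273, 0.0]
force: [-0.5, 0.3, -1.4]
gripper_width: 0.0641
```

Call:
move_arm --series '[[[0,0,0.5,0,0,0,1],[0,0,1,0,0,0,1],[0,0,1,0,0,0,1],[0,0,1,0,0,0,1]]]'

```text
time_s: 9.93
tcp_pos: [0.6591, -0.1244, 0.0122]
tcp_rot: [3.129, 0.274, 0.001]
force: [-1.7, 0.9, 2.7]
gripper_width: 0.0644
```

Call:
move_arm --series '[[[0,0,0,0,0,0,0.3],[0,0,0,0,0,0,-1],[0,0,0,0,0,0,-1],[0,0,0,0,0,0,-1],[0,0,-10,0,0,0,-1],[0,0,-40,0,0,0,-1],[0,0,-80,0,0,0,-1],[0,0,-120,0,0,0,-1],[0,0,-120,0,0,0,-1],[0,0,-120,0,0,0,-1]]]'

```text
time_s: 10.77
tcp_pos: [0.661, -0.1246, 0.1361]
tcp_rot: [3.129, 0.274, 0.012]
force: [0.4, -0.1, -1.0]
gripper_width: 0.0857
```

```bash
python3 -c "
from h import *
look('large_board',(.658,-.125),.014,png='w4'); look('large_book',(.658,-.125),0)
go(.438,-.094,.16,-.272+np.pi/2)
go(.568,-.396,.15,-.486+np.pi/2)"
```

```text
wrist large_board [ 0.6581 -0.1249  0.1707] IoU 0.978 px [179. 256.] exp [189. 255.] 0.95 
wrist large_book none, expected at [257. 182.]
shift [-211.6  -68.   -29.2] turn z 25.6 (alt ±180) q6 1.7
shift [-136.   252.   -19.6] turn z 37.8 (alt ±180) q6 1.7
```

View pics/w4.png

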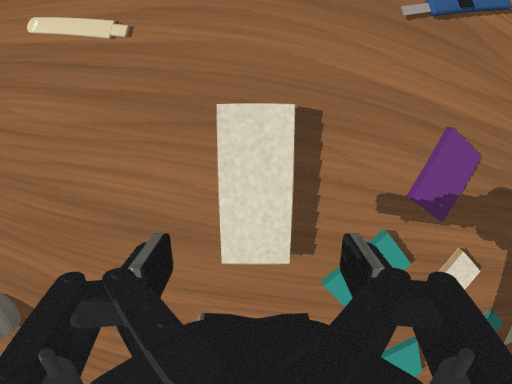

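The board sits square on the book (pixel (256,183)). Next is the bar weight.

Call:
move_arm --series '[[[-35,-11,-24,0,0,4,-1],[-70,-22,-24,0,0,8,-1],[-105,-34,-24,0,0,13,-1],[-140,-45,-24,0,0,17,-1],[-175,-56,-24,0,0,21,-1],[-211,-68,-24,0,0,25.6,-1],[-211,-68,-24,0,0,25.6,-1],[-211,-68,-24,0,0,25.6,-1],[-211,-68,-24,0,0,25.6,-1]]]'

```text
time_s: 11.72
tcp_pos: [0.4394, -0.0941, 0.1555]
tcp_rot: [3.112, -0.425, -0.0]
force: [0.3, -0.5, 0.0]
gripper_width: 0.0857
```

```bash
python3 -c "
from h import *
p=look('bar_weight',(.437,-.094),0,png='w5')
s=readout.state(); print(s['tcp_pos'],s['force'])
go(p[0],p[1],.036,p[2]+np.pi/2)"
```

```text
wrist bar_weight [ 0.4373 -0.0942 -0.2723] IoU 0.957 px [177. 255.] exp [178. 256.] 0.59 
[ 0.44020563 -0.09407998  0.155317  ] [ 0.54152972 -0.12440613  0.29444992]
shift [ -2.8   0.8 119.3] turn z 0.0 (alt ±180) q6 1.16
```

View pics/w5.png

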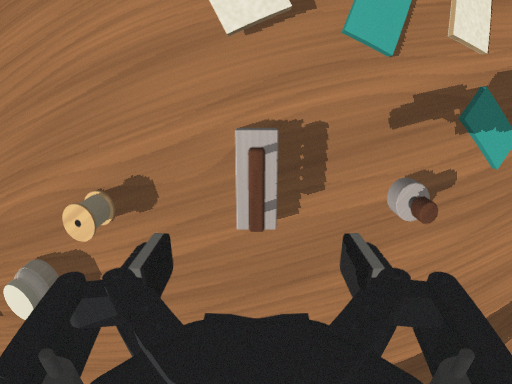

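The bar weight's grip (257,190) lies along the tool axis, midway between the jaws. I go down and close.

Call:
move_arm --series '[[[-3,0.5,35,0,0,0,-1],[-3,0.5,70,0,0,0,-1],[-3,0.5,95,0,0,0,-1],[-3,0.5,112,0,0,0,-1],[-3,0.5,119,0,0,0,0],[-3,0.5,119,0,0,0,1],[-3,0.5,119,0,0,0,1],[-3,0.5,119,0,0,0,1],[-3,0.5,119,0,0,0,1],[-3,0.5,119,0,0,0,1],[-3,0.5,119,0,0,0,1],[-3,0.5,119,0,0,0,1]]]'

```text
time_s: 12.82
tcp_pos: [0.4374, -0.0937, 0.0378]
tcp_rot: [-3.112, 0.426, -0.004]
force: [-2.1, 1.3, 6.7]
gripper_width: 0.0127
```

Call:
move_arm --series '[[[0,0,0,0,0,0,1],[0,0,0,0,0,0,1],[0,0,-3,0,0,0,1],[0,0,-10,0,0,0,1],[0,0,-25,0,0,0,1],[0,0,-45,0,0,0,1],[0,0,-65,0,0,0,1],[0,0,-80,0,0,0,1],[0,0,-85,0,0,0,1],[0,0,-85,0,0,0,1]]]'

```text
time_s: 13.65
tcp_pos: [0.4365, -0.0935, 0.1223]
tcp_rot: [-3.112, 0.427, -0.002]
force: [-0.0, -0.0, -7.2]
gripper_width: 0.0127
```

```bash
python3 -c "
from h import *
s=readout.state(); print(s['tcp_pos'],s['force'],s['gripper_width'])
d=shot('wrist'); cv2.imwrite('pics/w6.png',d['frame'][:,:,::-1])
go(.658,-.125,.12,.172+np.pi/2)"
```

```text
[ 0.43650728 -0.09354185  0.12228803] [-0.02367127 -0.02849415 -7.21016546] 0.012732641874626461
shift [222.6 -29.6   0.9] turn z -25.5 (alt ±180) q6 1.16
```

View pics/w6.png

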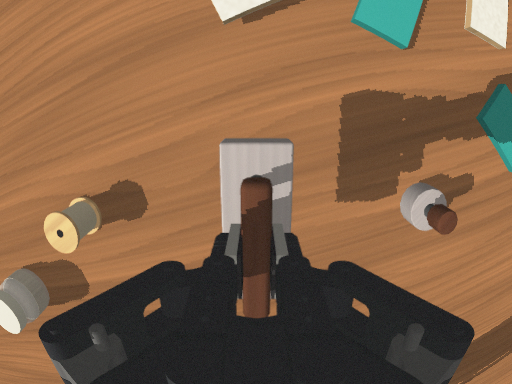

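The bar weight is held level by the middle of its grip (257,240). I carry it over the large board.

Call:
move_arm --series '[[[8,-1,0,0,0,-1,1],[25,-3,0,0,0,-3,1],[50,-7,0,0,0,-6,1],[80,-11,0,0,0,-9,1],[110,-15,0,0,0,-13,1],[140,-19,0,0,0,-16,1],[168,-23,0,0,0,-19,1],[192,-26,0,0,0,-22,1],[210,-28,0,0,0,-24,1],[219,-29,0,0,0,-25.2,1],[222,-29.5,0,0,0,-25.5,1],[222,-29.5,0,0,0,-25.5,1]]]'

```text
time_s: 14.7
tcp_pos: [0.6578, -0.125, 0.1187]
tcp_rot: [-3.129, -0.27, 0.006]
force: [-0.6, 0.3, -7.0]
gripper_width: 0.0128
```

```bash
python3 -c "
from h import *
s=readout.state(); print(s['tcp_pos'],s['force'],s['gripper_width'])
look('large_board',(.658,-.125),.014)
go(.658,-.125,.0665,.172+np.pi/2)"
```

```text
[ 0.65780399 -0.12502674  0.11874246] [-0.61886822  0.34295098 -6.99112422] 0.012782865827598902
wrist large_board [ 0.6754 -0.0947 -0.469 ] IoU 0.254 px [120. 254.] exp [189. 256.] 0.92 
shift [ 0.9  0.3 53.8] turn z 0.0 (alt ±180) q6 1.7
```

Call:
move_arm --series '[[[0.5,0,15,0,0,0,1],[0.5,0,30,0,0,0,1],[0.5,0,40,0,0,0,1],[0.5,0,47,0,0,0,1],[0.5,0,51,0,0,0,1],[0.5,0,51,0,0,0,1],[0.5,0,51,0,0,0,1]]]'

```text
time_s: 15.38
tcp_pos: [0.6588, -0.1251, 0.0712]
tcp_rot: [3.129, 0.271, 0.001]
force: [-0.3, -0.1, -6.6]
gripper_width: 0.0126
```

Call:
move_arm --series '[[[0,0,0.7,0,0,0,1],[0,0,1.4,0,0,0,1],[0,0,2,0,0,0,1],[0,0,2,0,0,0,1],[0,0,2,0,0,0,1]]]'

```text
time_s: 15.8
tcp_pos: [0.6586, -0.125, 0.0687]
tcp_rot: [3.13, 0.271, 0.0]
force: [0.3, 0.2, -7.8]
gripper_width: 0.0129
```

Call:
move_arm --series '[[[0,0,0.7,0,0,0,1],[0,0,1.4,0,0,0,1],[0,0,1.4,0,0,0,1],[0,0,1.4,0,0,0,1]]]'

```text
time_s: 16.13
tcp_pos: [0.6585, -0.125, 0.0671]
tcp_rot: [-3.13, -0.271, 0.0]
force: [-0.4, 0.7, -7.3]
gripper_width: 0.0127
```

Call:
move_arm --series '[[[0,0,0.7,0,0,0,1],[0,0,1.4,0,0,0,1],[0,0,2,0,0,0,1],[0,0,2,0,0,0,1],[0,0,2,0,0,0,1]]]'

```text
time_s: 16.55
tcp_pos: [0.6586, -0.1249, 0.0651]
tcp_rot: [-3.13, -0.271, 0.0]
force: [0.6, -1.1, -6.7]
gripper_width: 0.0128
```

Call:
move_arm --series '[[[0,0,0.7,0,0,0,1],[0,0,1,0,0,0,1],[0,0,1,0,0,0,1],[0,0,1,0,0,0,1]]]'

```text
time_s: 16.88
tcp_pos: [0.6586, -0.125, 0.0642]
tcp_rot: [-3.13, -0.271, 0.0]
force: [0.4, 0.2, -8.3]
gripper_width: 0.0129
```

Call:
move_arm --series '[[[0,0,0.7,0,0,0,1],[0,0,1.2,0,0,0,1],[0,0,1.2,0,0,0,1],[0,0,1.2,0,0,0,1]]]'

```text
time_s: 17.22
tcp_pos: [0.6587, -0.125, 0.0639]
tcp_rot: [3.129, 0.271, 0.001]
force: [-2.3, 0.9, 0.3]
gripper_width: 0.0128
```

Call:
move_arm --series '[[[0,0,0.5,0,0,0,1],[0,0,0.5,0,0,0,1],[0,0,0.5,0,0,0,1],[0,0,0.5,0,0,0,1]]]'

```text
time_s: 17.55
tcp_pos: [0.6587, -0.1251, 0.0639]
tcp_rot: [3.129, 0.271, 0.002]
force: [-4.6, 1.2, 2.6]
gripper_width: 0.0128
```

It has landed. I release it and rise.

Call:
move_arm --series '[[[0,0,0,0,0,0,0.5],[0,0,0,0,0,0,-0.2],[0,0,0,0,0,0,-0.2],[0,0,0,0,0,0,-0.2],[0,0,-10,0,0,0,-0.2],[0,0,-35,0,0,0,-0.2],[0,0,-70,0,0,0,-0.2],[0,0,-90,0,0,0,-1],[0,0,-90,0,0,0,-1],[0,0,-90,0,0,0,-1]]]'

```text
time_s: 18.38
tcp_pos: [0.6598, -0.1251, 0.1554]
tcp_rot: [3.129, 0.271, 0.008]
force: [-2.3, 0.3, 0.1]
gripper_width: 0.0846
```

```bash
python3 -c "
from h import *
look('bar_weight',(.658,-.125),.026,png='w7'); look('large_board',(.658,-.125),.014)
go(.568,-.396,.15,-.486+np.pi/2)"
```

```text
wrist bar_weight [ 0.6588 -0.1253  0.1711] IoU 0.959 px [179. 258.] exp [185. 255.] 0.87 
wrist large_board [ 0.6577 -0.1248  0.1702] IoU 0.504 px [161. 234.] exp [180. 256.] 0.97 
shift [-135.2  251.6    1.6] turn z 37.7 (alt ±180) q6 1.7
```

View pics/w7.png

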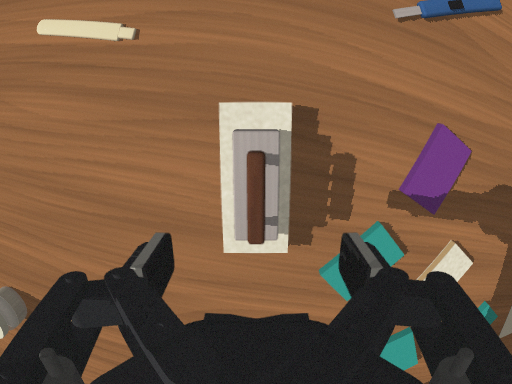

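The bar weight is centred and lengthwise (pixel (257,185)). Now the small white board.

Call:
move_arm --series '[[[-13,25,0,0,0,4,-1],[-27,50,0,0,0,8,-1],[-40,75,0,0,0,12,-1],[-54,100,0,0,0,16,-1],[-68,126,0,0,0,20,-1],[-81,151,0,0,0,24,-1],[-95,176,0,0,0,28,-1],[-108,201,0,0,0,32,-1],[-122,226,0,0,0,35,-1],[-135,251,2,0,0,37.7,-1],[-135,251,2,0,0,37.7,-1],[-135,251,2,0,0,37.7,-1]]]'

```text
time_s: 19.58
tcp_pos: [0.5675, -0.3966, 0.149]
tcp_rot: [-3.048, 0.759, 0.004]
force: [0.4, 1.2, -0.5]
gripper_width: 0.0854
```

```bash
python3 -c "
from h import *
p=look('small_board',(.567,-.396),0,png='w8')
s=readout.state(); print(s['tcp_pos'],s['force'])
go(p[0],p[1],0,p[2]+np.pi/2)"
```

```text
wrist small_board [ 0.5672 -0.3957 -0.4862] IoU 0.978 px [178. 255.] exp [178. 255.] 0.57 
[ 0.56863555 -0.39492076  0.14978754] [ 0.5169407  -0.63711653 -0.03918788]
shift [ -0.8   1.4 149.8] turn z 0.1 (alt ±180) q6 1.47
```

View pics/w8.png

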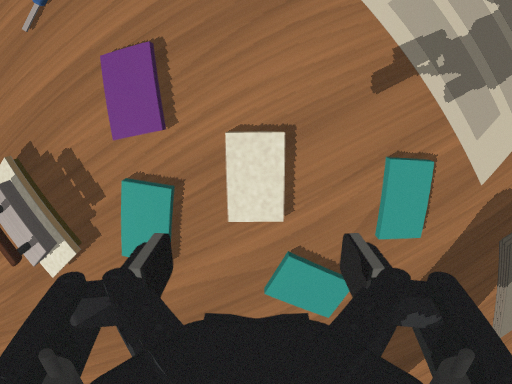

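The white small board (255,178) is centred, with clear gaps to the turquoise ones. I go down and grip.

Call:
move_arm --series '[[[-0.5,0.5,40,0,0,0,-1],[-0.5,0.5,80,0,0,0,-1],[-0.5,0.5,110,0,0,0,-1],[-0.5,0.5,130,0,0,0,-1],[-0.5,0.5,142,0,0,0,-1],[-0.5,0.5,149,0,0,0,-1],[-0.5,0.5,149,0,0,0,0],[-0.5,0.5,149,0,0,0,1],[-0.5,0.5,149,0,0,0,1],[-0.5,0.5,149,0,0,0,1],[-0.5,0.5,149,0,0,0,1],[-0.5,0.5,149,0,0,0,1]]]'

```text
time_s: 20.68
tcp_pos: [0.5696, -0.3963, 0.0042]
tcp_rot: [3.049, -0.754, 0.007]
force: [-0.4, 1.5, 7.1]
gripper_width: 0.0532
```

Call:
move_arm --series '[[[0,0,0,0,0,0,1],[0,0,0,0,0,0,1],[0,0,-5,0,0,0,1],[0,0,-20,0,0,0,1],[0,0,-45,0,0,0,1],[0,0,-75,0,0,0,1],[0,0,-105,0,0,0,1],[0,0,-130,0,0,0,1],[0,0,-140,0,0,0,1],[0,0,-140,0,0,0,1]]]'

```text
time_s: 21.52
tcp_pos: [0.5693, -0.3966, 0.1455]
tcp_rot: [3.048, -0.755, 0.01]
force: [0.3, -0.2, -0.8]
gripper_width: 0.0533
```

```bash
python3 -c "
from h import *
d=shot('wrist'); cv2.imwrite('pics/w9.png',d['frame'][:,:,::-1])
r=pick('wrist','small_board',(200,256)); print(fit(d,'small_board',r['region'],.14))
go(.545,.3845,.14,-.35+np.pi/2)"
```

```text
(array([ 0.56719843, -0.39606257, -0.48237792]), np.float64(0.9687451886066205))
shift [-384.1 -678.9    1.7] turn z -7.8 (alt ±180) q6 1.47
```

View pics/w9.png

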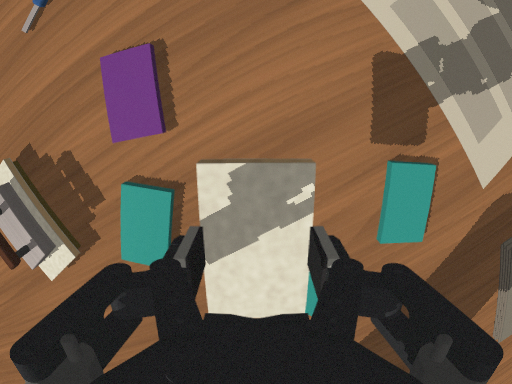

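The small board is held level and centred. I carry it across and stop short of the small book so the camera can see the book.

Call:
move_arm --series '[[[-8,-10,0,0,0,0,1],[-22,-28,0,0,0,0,1],[-40,-52,0,0,0,-1,1],[-60,-78,0,0,0,-1,1],[-80,-104,0,0,0,-2,1],[-100,-130,0,0,0,-2,1],[-120,-156,0,0,0,-3,1],[-140,-183,0,0,0,-3,1],[-160,-209,0,0,0,-4,1],[-180,-235,0,0,0,-4,1],[-200,-261,0,0,0,-5,1],[-220,-287,0,0,0,-5,1]]]'

```text
time_s: 22.62
tcp_pos: [0.5055, -0.0378, 0.1395]
tcp_rot: [3.079, -0.62, -0.006]
force: [0.5, -0.1, -0.3]
gripper_width: 0.0534
```

```bash
python3 -c "
from h import *
s=readout.state(); print(s['tcp_pos'],s['qpos'])
go(.44,.36,.145,-.35+np.pi/2)"
```

```text
[ 0.50546987 -0.03779016  0.13952761] [ 2.34420227e-01  2.21552188e-01 -1.74035496e-01 -6.97131310e-04
 -1.17896082e+00  9.38976327e-01]
shift [-214.4 -341.4   -5.3] turn z -2.7 (alt ±180) q6 0.94
```

Call:
move_arm --series '[[[-20,-31,0,0,0,0,1],[-40,-63,-1,0,0,0,1],[-60,-95,-2,0,0,-1,1],[-80,-127,-3,0,0,-1,1],[-100,-159,-4,0,0,-1,1],[-120,-191,-5,0,0,-2,1],[-140,-223,-5,0,0,-2,1],[-160,-255,-5,0,0,-2,1],[-180,-287,-5,0,0,-2.7,1],[-198,-315,-5,0,0,-2.7,1],[-210,-334,-5,0,0,-2.7,1],[-214,-341,-5,0,0,-2.7,1]]]'

```text
time_s: 23.62
tcp_pos: [0.4405, 0.3603, 0.1439]
tcp_rot: [3.091, -0.544, -0.004]
force: [0.4, -0.7, -0.2]
gripper_width: 0.0535
```

```bash
python3 -c "
from h import *
s=readout.state(); print(s['tcp_pos'],s['gripper_width'])
look('small_book',(.545,.3845),0,png='w10')
look('small_book',(.545,.3845),0,n='top')
d=shot('wrist'); r=pick('wrist','small_board',(200,256)); print(fit(d,'small_board',r['region'],.138))
s=readout.state(); print(s['tcp_pos'],s['tcp_rot'])
"
```

```text
[0.44054472 0.36033434 0.14388335] 0.053488438666921205
wrist small_book [ 0.5457  0.3833 -0.3563] IoU 0.967 px [ 85. 194.] exp [ 84. 192.] 0.65 
top small_book [ 0.5454  0.3828 -0.3855] IoU 0.922 px [204.  92.] exp [203.  91.] 0.73 
(array([ 0.43906747,  0.3575824 , -0.34737224]), np.float64(0.9706946407500098))
[0.44232988 0.35681735 0.14604841] [ 3.09190870e+00 -5.50169798e-01 -9.39227105e-04]
```

View pics/w10.png

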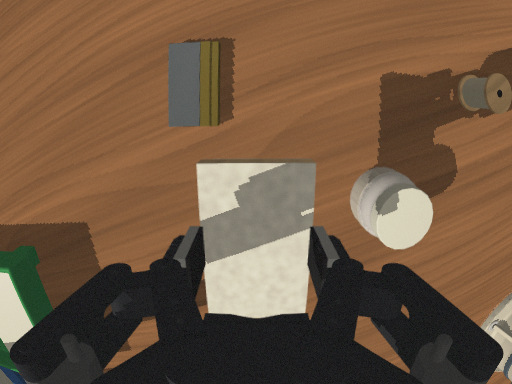

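The small book at pixel (194,85) is fully visible ahead, and the held board is level. I move over the book.

```bash
python3 -c "
from h import *
go(.5475,.384,.022,-.357+np.pi/2)"
```

```text
shift [ 89.4 -61.9 123.9] turn z 0.3 (alt ±180) q6 0.26
```

Call:
move_arm --series '[[[15,-10,0,0,0,0,1],[35,-23,0,0,0,0,1],[55,-37,0,0,0,0,1],[75,-51,5,0,0,0.3,1],[87,-59,15,0,0,0.3,1],[90.5,-61,35,0,0,0.3,1],[90.5,-61,60,0,0,0.3,1],[90.5,-61,85,0,0,0.3,1],[90.5,-61,105,0,0,0.3,1],[90.5,-61,117,0,0,0.3,1],[90.5,-61,121,0,0,0.3,1],[90.5,-61,121,0,0,0.3,1]]]'

```text
time_s: 24.92
tcp_pos: [0.5482, 0.3834, 0.025]
tcp_rot: [3.09, -0.557, -0.001]
force: [-0.0, 0.0, 0.0]
gripper_width: 0.0534
```

Call:
move_arm --series '[[[0,0,0.7,0,0,0,1],[0,0,1.4,0,0,0,1],[0,0,2,0,0,0,1],[0,0,2,0,0,0,1],[0,0,2,0,0,0,1]]]'

```text
time_s: 25.33
tcp_pos: [0.5484, 0.3846, 0.0242]
tcp_rot: [-3.091, 0.556, -0.001]
force: [0.4, -0.1, -0.9]
gripper_width: 0.0534
```

Call:
move_arm --series '[[[0,0,1,0,0,0,1],[0,0,2,0,0,0,1],[0,0,3,0,0,0,1],[0,0,4,0,0,0,1],[0,0,4,0,0,0,1]]]'

```text
time_s: 25.75
tcp_pos: [0.5481, 0.3842, 0.0191]
tcp_rot: [3.091, -0.557, -0.001]
force: [-0.6, 0.1, -0.8]
gripper_width: 0.0534
```

Call:
move_arm --series '[[[0,0,0.6,0,0,0,1],[0,0,1.2,0,0,0,1],[0,0,1.5,0,0,0,1],[0,0,1.5,0,0,0,1]]]'

```text
time_s: 26.08
tcp_pos: [0.5482, 0.3843, 0.0179]
tcp_rot: [3.092, -0.557, -0.0]
force: [0.0, 0.1, -0.6]
gripper_width: 0.0537
```

Call:
move_arm --series '[[[0,0,0.6,0,0,0,1],[0,0,1,0,0,0,1],[0,0,1,0,0,0,1],[0,0,1,0,0,0,1]]]'

```text
time_s: 26.42
tcp_pos: [0.5482, 0.3843, 0.017]
tcp_rot: [3.092, -0.557, -0.0]
force: [0.1, 0.8, -0.4]
gripper_width: 0.0533
```

Call:
move_arm --series '[[[0,0,0.6,0,0,0,1],[0,0,1,0,0,0,1],[0,0,1,0,0,0,1],[0,0,1,0,0,0,1]]]'

```text
time_s: 26.75
tcp_pos: [0.5483, 0.3843, 0.0162]
tcp_rot: [-3.092, 0.557, -0.0]
force: [-0.1, 0.1, 1.0]
gripper_width: 0.0537
```

Call:
move_arm --series '[[[0,0,0.5,0,0,0,1],[0,0,0.5,0,0,0,1],[0,0,0.5,0,0,0,1]]]'

```text
time_s: 27.0
tcp_pos: [0.5483, 0.3844, 0.0162]
tcp_rot: [-3.092, 0.556, -0.001]
force: [-4.0, -0.8, 6.2]
gripper_width: 0.0534
```

It is in contact. I release it and rise.

Call:
move_arm --series '[[[0,0,0,0,0,0,0.2],[0,0,0,0,0,0,-0.7],[0,0,0,0,0,0,-0.7],[0,0,0,0,0,0,-0.7],[0,0,-10,0,0,0,-0.7],[0,0,-40,0,0,0,-0.7],[0,0,-80,0,0,0,-0.7],[0,0,-120,0,0,0,-1],[0,0,-140,0,0,0,-1],[0,0,-140,0,0,0,-1]]]'

```text
time_s: 27.83
tcp_pos: [0.551, 0.386, 0.1636]
tcp_rot: [-3.083, 0.554, -0.013]
force: [0.2, -0.2, 0.4]
gripper_width: 0.0853
```

```bash
python3 -c "
from h import *
look('small_board',(.546,.384),.012,png='w11'); look('small_board',(.546,.384),.012,n='top')
go(.371,-.250,.16,.6)"
```

```text
wrist small_board [ 0.546   0.3848 -0.356 ] IoU 0.974 px [182. 260.] exp [182. 261.] 0.68 
top small_board [ 0.5466  0.3843 -0.2974] IoU 0.705 px [202.  92.] exp [203.  89.] 0.71 
shift [ 55.5 655.9  -4.5] turn z 35.2 (alt ±180) q6 0.37
```

View pics/w11.png

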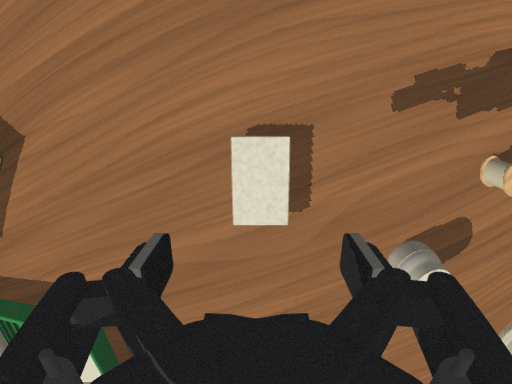

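The small board is square on its book (pixel (261,181)). Now the round weight.

Call:
move_arm --series '[[[3,38,-3,0,0,0,-1],[6,76,-4,0,0,0,-1],[10,114,-4,0,0,0,-1],[13,152,-4,0,0,0,-1],[16,190,-4,0,0,0,-1],[19,228,-4,0,0,0,-1],[23,266,-4,0,0,0,-1],[26,304,-4,0,0,0,-1],[29,342,-4,0,0,0,-1],[32,380,-4,0,0,0,-1],[35,418,-4,0,0,0,-1],[38,456,-4,0,0,0,-1]]]'

```text
time_s: 29.03
tcp_pos: [0.4231, -0.058, 0.1587]
tcp_rot: [3.091, -0.556, -0.003]
force: [0.2, -0.0, 0.7]
gripper_width: 0.086
```

Call:
move_arm --series '[[[3,38,0,0,0,0,-1],[6,76,0,0,0,0,-1],[10,114,0,0,0,0,-1],[13,152,0,0,0,0,-1],[16,185,0,0,0,0,-1],[17,200,0,0,0,0,-1],[17,200,0,0,0,0,-1],[17,200,0,0,0,0,-1],[17,200,0,0,0,0,-1]]]'

```text
time_s: 29.78
tcp_pos: [0.3706, -0.2492, 0.1588]
tcp_rot: [-3.091, 0.557, 0.003]
force: [-0.3, 0.1, -0.5]
gripper_width: 0.0855
```

```bash
python3 -c "
from h import *
s=readout.state(); print(s['tcp_pos'],s['tcp_rot'],s['qpos'][5])
for n in ('wrist','scene','wrist'):
  p=look('round_weight',(.371,-.250),0,n=n,png='r'+n)
go(p[0],p[1],.036,-.357+np.pi/2)"
```

```text
[ 0.37062175 -0.24923613  0.15881794] [-3.09144926e+00  5.56925887e-01  2.55624475e-03] 1.4537004165447052
wrist round_weight none, expected at [256. 174.]
scene round_weight [ 0.3691 -0.2521  1.0512] IoU 0.851 px [141. 280.] exp [144. 281.] 0.7 
wrist round_weight [ 0.3707 -0.2497 -0.1521] IoU 0.931 px [179. 256.] exp [175. 257.] 0.65 
shift [ -0.3   0.8 123.5] turn z 0.1 (alt ±180) q6 1.45
```

Call:
move_arm --series '[[[-0.3,0.5,35,0,0,0,-1],[-0.3,0.5,70,0,0,0,-1],[-0.3,0.5,98,0,0,0,-1],[-0.3,0.5,116,0,0,0,-1],[-0.3,0.5,124,0,0,0,-0.2],[-0.3,0.5,124,0,0,0,1],[-0.3,0.5,124,0,0,0,1],[-0.3,0.5,124,0,0,0,1],[-0.3,0.5,124,0,0,0,1],[-0.3,0.5,124,0,0,0,1],[-0.3,0.5,124,0,0,0,1],[-0.3,0.5,124,0,0,0,1]]]'

```text
time_s: 31.08
tcp_pos: [0.3718, -0.2503, 0.037]
tcp_rot: [3.092, -0.556, 0.005]
force: [-0.5, 1.8, 7.1]
gripper_width: 0.022
```

Call:
move_arm --series '[[[0,0,0,0,0,0,1],[0,0,0,0,0,0,1],[0,0,-3,0,0,0,1],[0,0,-10,0,0,0,1],[0,0,-25,0,0,0,1],[0,0,-45,0,0,0,1],[0,0,-70,0,0,0,1],[0,0,-95,0,0,0,1],[0,0,-120,0,0,0,1],[0,0,-130,0,0,0,1],[0,0,-130,0,0,0,1]]]'

```text
time_s: 32.0
tcp_pos: [0.3718, -0.2507, 0.1686]
tcp_rot: [3.091, -0.556, 0.009]
force: [0.9, 0.1, -4.2]
gripper_width: 0.0218
```

```bash
python3 -c "
from h import *
s=readout.state(); print(s['tcp_pos'],s['tcp_rot'],s['force'],s['gripper_width'])
d=shot('wrist'); cv2.imwrite('pics/w12.png',d['frame'][:,:,::-1])
go(.546,.3848,.165,-.357+np.pi/2)"
```

```text
[ 0.37182334 -0.25065919  0.16859467] [ 3.09087228 -0.55629232  0.00870037] [ 0.88888368  0.0542335  -4.16874527] 0.02184752860296203
shift [ -57.5 -656.     1.8] turn z 0.0 (alt ±180) q6 1.46
```

View pics/w12.png

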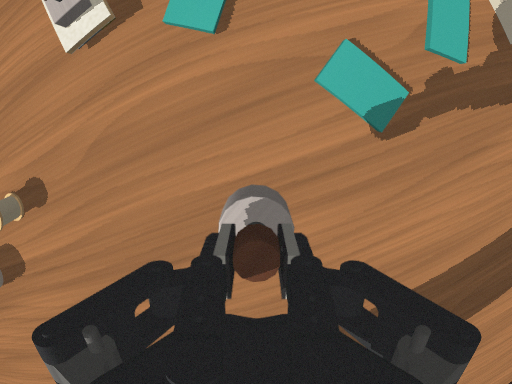

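The round weight is held upright by its knob (257,250). I carry it back to the small board.

Call:
move_arm --series '[[[-1,-10,0,0,0,0,1],[-3,-30,0,0,0,0,1],[-5,-62,0,0,0,0,1],[-8,-97,0,0,0,0,1],[-11,-132,0,0,0,0,1],[-15,-167,0,0,0,0,1],[-18,-202,0,0,0,0,1],[-21,-237,0,0,0,0,1],[-24,-272,0,0,0,0,1],[-27,-307,0,0,0,0,1],[-30,-342,0,0,0,0,1],[-33,-377,0,0,0,0,1]]]'

```text
time_s: 33.05
tcp_pos: [0.4698, 0.1167, 0.1639]
tcp_rot: [3.09, -0.556, -0.005]
force: [0.5, -0.6, -3.4]
gripper_width: 0.0217
```

Call:
move_arm --series '[[[-3,-35,0,0,0,0,1],[-6,-70,0,0,0,0,1],[-9,-105,0,0,0,0,1],[-12,-140,0,0,0,0,1],[-15,-175,0,0,0,0,1],[-18,-207,0,0,0,0,1],[-21,-235,0,0,0,0,1],[-23,-258,0,0,0,0,1],[-24,-272,0,0,0,0,1],[-24,-279,0,0,0,0,1],[-24,-279,0,0,0,0,1],[-24,-279,0,0,0,0,1]]]'

```text
time_s: 34.05
tcp_pos: [0.5452, 0.3841, 0.1642]
tcp_rot: [3.09, -0.556, -0.003]
force: [0.3, -0.0, -3.9]
gripper_width: 0.0222
```

```bash
python3 -c "
from h import *
s=readout.state(); print(s['tcp_pos'],s['force'],s['gripper_width'])
go(.5465,.3848,.065,-.357+np.pi/2)
for l,q in (('small_board',(204,91)),):
  d=shot('top'); r=regions_of('top',l); print([(x['location'],x['confidence']) for x in r])
s=readout.state(); print(s['tcp_pos'])
go(.5465,.3848,.065,-.357+np.pi/2)"
```

```text
[0.54518443 0.38412717 0.1641575 ] [ 0.33401312 -0.00975581 -3.90851462] 0.022179785880267703
shift [ 1.1 -1.3 99.2] turn z 0.0 (alt ±180) q6 0.37
[([191.3, 327.1], 0.92), ([146.7, 352.5], 0.75), ([203.9, 89.6], 0.62), ([232.9, 422.5], 0.56), ([251.1, 369.8], 0.56)]
[0.54556701 0.38360786 0.16533974]
shift [  0.5  -1.5 100.3] turn z 0.0 (alt ±180) q6 0.37
```

Call:
move_arm --series '[[[0.8,-1,20,0,0,0,1],[0.8,-1,45,0,0,0,1],[0.8,-1,65,0,0,0,1],[0.8,-1,80,0,0,0,1],[0.8,-1,90,0,0,0,1],[0.8,-1,97,0,0,0,1],[0.8,-1,99,0,0,0,1],[0.8,-1,99,0,0,0,1],[0.8,-1,99,0,0,0,1]]]'

```text
time_s: 34.9
tcp_pos: [0.5476, 0.3856, 0.0678]
tcp_rot: [-3.09, 0.556, -0.002]
force: [1.1, 0.5, -2.6]
gripper_width: 0.0221
```

Call:
move_arm --series '[[[0,0,0.6,0,0,0,1],[0,0,1.2,0,0,0,1],[0,0,1.5,0,0,0,1],[0,0,1.5,0,0,0,1]]]'

```text
time_s: 35.23
tcp_pos: [0.5471, 0.3855, 0.0652]
tcp_rot: [-3.092, 0.557, -0.0]
force: [-0.6, 1.2, -2.6]
gripper_width: 0.0219
```

Call:
move_arm --series '[[[0,0,0.6,0,0,0,1],[0,0,1.2,0,0,0,1],[0,0,1.5,0,0,0,1],[0,0,1.5,0,0,0,1]]]'

```text
time_s: 35.57
tcp_pos: [0.547, 0.3853, 0.0634]
tcp_rot: [3.092, -0.557, -0.0]
force: [0.3, -1.0, -3.2]
gripper_width: 0.0219
```

Call:
move_arm --series '[[[0,0,0.6,0,0,0,1],[0,0,1,0,0,0,1],[0,0,1,0,0,0,1],[0,0,1,0,0,0,1]]]'

```text
time_s: 35.9
tcp_pos: [0.547, 0.3853, 0.0625]
tcp_rot: [3.092, -0.557, -0.0]
force: [0.5, 0.3, -2.2]
gripper_width: 0.0218
```

Call:
move_arm --series '[[[0,0,0.6,0,0,0,1],[0,0,1,0,0,0,1],[0,0,1,0,0,0,1],[0,0,1,0,0,0,1]]]'

```text
time_s: 36.23
tcp_pos: [0.547, 0.3853, 0.0615]
tcp_rot: [3.092, -0.557, -0.0]
force: [-0.3, -0.1, -2.6]
gripper_width: 0.0219
```

Call:
move_arm --series '[[[0,0,0.5,0,0,0,1],[0,0,0.5,0,0,0,1],[0,0,0.5,0,0,0,1]]]'

```text
time_s: 36.48
tcp_pos: [0.5471, 0.3854, 0.0612]
tcp_rot: [-3.092, 0.556, -0.0]
force: [0.0, 0.1, -1.9]
gripper_width: 0.0222
```

Call:
move_arm --series '[[[0,0,0.5,0,0,0,1],[0,0,0.5,0,0,0,1],[0,0,0.5,0,0,0,1]]]'

```text
time_s: 36.73
tcp_pos: [0.5472, 0.3854, 0.0612]
tcp_rot: [-3.092, 0.556, -0.001]
force: [-0.8, 0.6, 2.3]
gripper_width: 0.0223
```

Call:
move_arm --series '[[[0,0,0.4,0,0,0,1],[0,0,0.4,0,0,0,1],[0,0,0.4,0,0,0,1]]]'

```text
time_s: 36.98
tcp_pos: [0.5472, 0.3855, 0.0611]
tcp_rot: [-3.091, 0.556, -0.001]
force: [-3.2, -0.8, 4.9]
gripper_width: 0.0224
```

It has landed. I release it, rise and check.

Call:
move_arm --series '[[[0,0,0,0,0,0,0.3],[0,0,0,0,0,0,-0.3],[0,0,0,0,0,0,-0.3],[0,0,0,0,0,0,-0.3],[0,0,-10,0,0,0,-0.3],[0,0,-35,0,0,0,-0.3],[0,0,-70,0,0,0,-0.3],[0,0,-100,0,0,0,-0.3],[0,0,-100,0,0,0,-0.3],[0,0,-100,0,0,0,-0.3]]]'

```text
time_s: 37.82
tcp_pos: [0.5482, 0.3863, 0.1637]
tcp_rot: [-3.087, 0.556, -0.006]
force: [-0.5, -0.1, -1.5]
gripper_width: 0.0553
```

```bash
python3 -c "
from h import *
look('round_weight',(.546,.385),.024,png='w13'); look('small_board',(.546,.385),.012)
for n in ('top','scene'):
  look('bar_weight',(.658,-.125),.026,n=n); look('large_board',(.658,-.125),.014,n=n); look('large_book',(.658,-.125),0,n=n); look('round_weight',(.546,.385),.024,n=n)
  for l in ('glue_jar','thread_spool','bone_folder'): print(l,[np.round(r['location']).tolist() for r in regions_of(n,l)][:1])
a=cv2.imread('pics/w13.png')[90:290,130:390]; d=shot('scene')['frame'][:,:,::-1]
cv2.imwrite('pics/fin.png',np.vstack([cv2.resize(np.hstack([a[:,:260],d[220:420,300:500][:164].copy() if False else cv2.resize(d[250:350,320:450],(260,200))]),(780,300)),cv2.resize(d[150:250,170:430],(780,300))]))
"
```

```text
wrist round_weight [ 0.547   0.3855 -0.2777] IoU 0.92 px [184. 259.] exp [182. 258.] 0.82 
wrist small_board [ 0.5464  0.3846 -0.357 ] IoU 0.584 px [160. 258.] exp [178. 256.] 0.61 
top bar_weight [ 0.6579 -0.1264  0.1645] IoU 0.929 px [162. 273.] exp [162. 276.] 0.7 
top large_board [ 0.6576 -0.1253  0.1679] IoU 0.438 px [173. 271.] exp [163. 276.] 0.58 
top large_book none, expected at [276. 163.]
top round_weight [0.5466 0.3869 0.8807] IoU 0.659 px [201.  88.] exp [203.  87.] 0.57 
glue_jar [[267.0, 139.0]]
thread_spool []
bone_folder [[114.0, 197.0]]
scene bar_weight [ 0.6563 -0.1248  0.2564] IoU 0.911 px [188. 224.] exp [191. 228.] 0.65 
scene large_board [ 0.6569 -0.1221  0.1584] IoU 0.505 px [202. 228.] exp [194. 228.] 0.57 
scene large_book none, expected at [229. 197.]
scene round_weight [0.5451 0.3866 0.6456] IoU 0.926 px [292. 384.] exp [293. 380.] 0.55 
glue_jar []
thread_spool [[209.0, 329.0]]
bone_folder [[270.0, 230.0]]
```

View pics/fin.png

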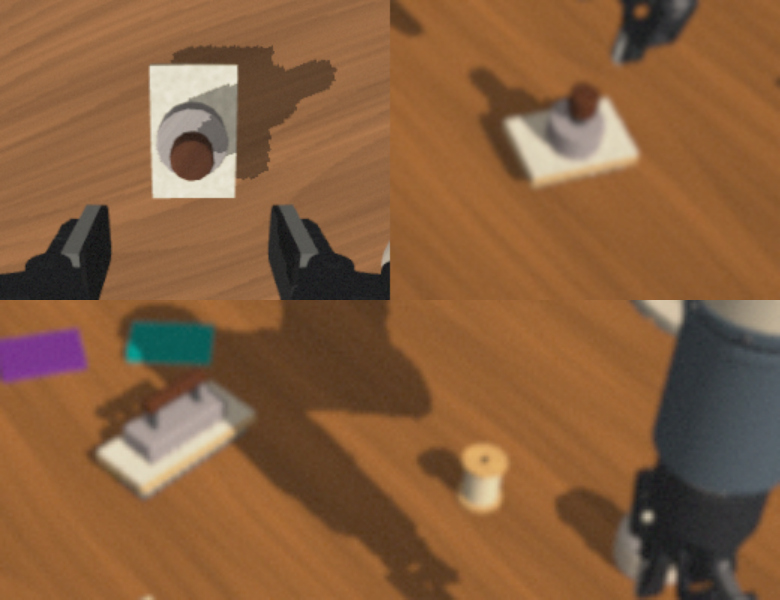

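The close views show the round weight upright in the middle of the small board, and the bar weight lengthwise on the large one. The bystanders are in their places and the gripper is clear.

```bash
python3 -c "
from bench import *
print(sign_off())"
```

```text
the job is handed in; nothing more can be done
None
```

Both boards lie flat and square on their books: the white large board on the large book and the white small board on the small one. The bar weight stands lengthwise on the large board and the round weight on the small. Everything was lowered to contact before release, and the job was handed in at about 38 s of robot time, with the gripper about 100 mm above the release height and touching nothing.

**Last checks:**
- **Boards on books:** in wrist views after release, both board centres were within about 1 mm, and 0.01 rad, of where I had measured the books beforehand.
- **Weights on boards:** the wrist views put both weights about 1 mm from their board centres, with the bar's direction within 0.001 rad of the board's.
- **Bystanders:** the bone folder matched its starting pixels in both overhead and side views. The glue jar was found only in the top view and the thread spool only in the side view, each within about 2 pixels of its start.

**Checks that failed or disagreed:**
- The side camera put the bar 0.10 rad away from its board, but that fit was poorer and still within the 0.26 rad limit.
- The fits of boards partly covered by weights were poor (overlap 0.44 to 0.58), so I relied on the fits taken before the weights went on.
- The large book could not be seen once covered, and I did not check the small book after covering it. That neither moved is inferred from the gentle contact forces (a few newtons).

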